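# Clamp a pipe flange in the checking fixture

### The job

Push the loose pipe flange along its channel until it is fully home against the end stop, then push the toggle clamp's upright handle over past its dead point until it snaps down into lock, with the rubber foot pressing on the flange. Only push with the fingers: do not lift or tip the flange, and leave the other fittings standing where they are.

Things in the scene. Friction and masses are not known exactly. Their poses are not given: they have to be found in the camera images.
- fixture: Fixed steel plate 360 x 130 x 12 mm on the bench. Origin: on the bench, below the end stop's face, mid-width. +z up; +x runs along the channel to the stop and clamp: the direction to push the flange and swing the handle. Plate spans x -210 to 150 mm. Two rails (10 mm high, x -210 to 0) leave a channel 96 mm wide; the stop is a cross bar 14 mm high with its face at x = 0. Position and yaw vary.
- flange_center (a point): Loose steel pipe flange, about 0.6 kg: disc 90 mm across, 16 mm thick, flat on the plate, with a round neck tapering from 52 to 34 mm, its top 46 mm above the disc's underside. This point is on the axis, at half the disc's thickness (8 mm above the plate). It starts between the rails, 30 to 80 mm short of home; pushing it takes up to about 10 N.
- home (a point): Home place of the flange: where the middle of its underside lies when it touches the end stop and is centred in the channel; fixture x = -45 mm, y = 0, z = 12 mm (top of the plate).
- handle (a joint): Handle swing, rad: 0 at the start (upright); grows as the free end swings along fixture +x and down; locked at the hard stop, 1.45 (7 degrees above level). A spring resists, about 8 N at the grip at first, fading to none at the dead point near 1.0; beyond it the handle snaps to 1.45 by itself and stays. Let go earlier, it springs back. It also lowers the clamp arm.
- handle_end (a point): Free end of the handle, on its centre line, 132 mm from the pivot. The handle is a steel bar with a round black plastic grip of 18 mm diameter over its last 76 mm.
- handle_pivot (a point): Centre of the handle's pivot: fixture x = 70 mm, y = 0, 55 mm above the bench; axis along fixture y. The clamp body round it spans x 30 to 100 mm and is 67 mm high above the bench; the open clamp arm reaches 140 mm above the bench, within x -20 to 60 mm and 10 mm of the middle line.
- foot: Round rubber foot of 14 mm diameter, sprung, under the free end of the clamp arm; the origin is the centre of its underside. It is up in the air while the clamp is open; locked, it comes down at fixture x = -9 mm, on the disc of the flange between neck and rim, if the flange is home.
- tee: Bystander: a rusty pipe tee standing upright, 42 mm diameter, 88 mm high, with a side branch; the origin is the centre of its underside. Leave it alone.
- reducer: Bystander: a steel pipe reducer standing upright, 60 mm diameter at the foot, 38 mm at the top, 62 mm high; the origin is the centre of its underside. Leave it alone.
- coupling: Bystander: a dark steel pipe coupling (short tube) standing upright, 48 mm diameter, 42 mm high; the origin is the centre of its underside. Leave it alone.
There are look-alikes about, which are no part of the job. Leave any green or orange look-alike of the part that bears flange_center alone.

How it is judged (in metres and radians):
On the way, in this order (a step that is already met when the one before it is completed fails the run):
1. the flange is home against the stop while the clamp is still open (x of flange_center in the frame of fixture between -0.049 and -0.041 m and y of flange_center in the frame of fixture between -0.006 and 0.006 m and z of flange_center in the frame of fixture below 0.024 m and angle between flange_center's own z axis and vertical below 0.06 rad and value of joint handle below 0.7 rad), for 0.1 s.
2. the handle is past its dead point and locked (value of joint handle above 1.4 rad), for 0.1 s.
At the end, for the whole second after the job is handed in: The flange lies flat within 4 mm of the end stop and 6 mm of the channel's middle, at rest; the handle is locked (above 1.40 rad) and the clamp's foot presses on the flange with more than 3 N (x of flange_center in the frame of fixture between -0.049 and -0.041 m and y of flange_center in the frame of fixture between -0.006 and 0.006 m and z of flange_center in the frame of fixture below 0.024 m and angle between flange_center's own z axis and vertical below 0.06 rad and value of joint handle above 1.4 rad and contact force between foot and flange above 3 N and linear speed of flange below 0.02 m/s); the robot touches nothing.
It fails at once if the flange is lifted more than 10 mm off the plate (z of flange_center in the frame of fixture above 0.03 m).
It fails at once if the flange is tipped (angle between flange_center's own z axis and vertical above 0.25 rad).
It fails at once if the tee is moved more than 20 mm, lifted or knocked over (distance of tee from where it was at the start of the episode above 0.02 m or angle between tee's own z axis and vertical above 0.4 rad).
It fails at once if the reducer is moved more than 20 mm, lifted or knocked over (distance of reducer from where it was at the start of the episode above 0.02 m or angle between reducer's own z axis and vertical above 0.4 rad).
It fails at once if the coupling is moved more than 20 mm, lifted or knocked over (distance of coupling from where it was at the start of the episode above 0.02 m or angle between coupling's own z axis and vertical above 0.4 rad).
It also fails if it takes over 45 s, if anything falls off the work surface, if the arm or the gripper's body presses on something with over 40 N, if the wrist force passes 120 N, or if a joint passes its speed limit or range.

### The arm

A 6-joint arm with a two-finger parallel gripper is mounted at the origin on the work surface. World frame = base frame: x ahead of the robot, y to its left, z up, the work surface at z = 0. Lengths are in m, angles in degrees, forces in N, time in s.
With the tool pointing down it reaches from about 0.325 to 0.875 m from the base axis. Payload 4.4 kg.
Tool frame: the origin (TCP) lies between the finger pads; the fingertips stand ahead of it and the grasp point (between the pads) is the TCP (robot.tcp_to_tips is the z of the fingertips in the tool frame, in m); z points along the fingers, y is the direction in which the jaws open and shut (so a half turn about z gives the same grasp; the last joint's range is limited). The gripper opens to 85 mm and grips with 20 to 120 N. Pads are 22 mm wide; open, the fingers measure 114 mm over their backs; the gripper's body (76 mm by 85 mm) begins 54 mm behind the grasp point. The pads swing forward as they close: fully open they stand 13 mm farther back than shut.
Start: joints at [57.955, 11.837, 88.321, -0, 79.842, -8.623], TCP at [0.229, 0.528, 0.215] pointing down, gripper open.
Joint ranges: [-156.59, 156.59], [-49.26, 127.26], [12.9, 141.05], [-63.56, 243.56], [4.71, 150.69], [-161.64, 161.64]. Speed limits (degrees/s): [159.86, 159.86, 180, 180, 180, 180].

### API

Orientations are given as [roll, pitch, yaw] about the fixed x, y, z axes, in that order (R = Rz(yaw) Ry(pitch) Rx(roll)).
In Python, from plant import robot gives the robot as it stands. The module is installed in compiled form; this text tells all that it offers.
- The arm moves only by the tool send_rows, never from a script. Its argument "plan" is one flat list of numbers, 6 for each row, row after row: the shift along the world's x, y, z in units of 150 mm (1.0 is 150 mm), then the turn, a rotation vector about the world's x, y, z in units of 60 degrees (1.0 is 60 degrees). A call has 1 to 20 rows; each row is the pose to reach, as a shift and turn from the pose commanded when the call began; what a row does not reach only later rows make up. A row lasts 1/12 s, in which the tool goes at most 41.7 mm and 7.16 degrees, less where a joint would pass 70% of its speed; a pose out of reach is approached as far as the arm can. A call with a number of a shift or a turn outside -1 to 1 is refused whole. A call with a gripper value outside its range is refused whole. "jaw" is the gripper's target within -1 to 1 (fully open at 1, half-way at 0, shut at -1), set as the call begins (left out, the last holds). The fingers move at their own pace and stop on an object; "squeeze" is the grip in N (left out, the last holds). Time passes only in rows, so rows that repeat a pose let the fingers close. It gives the time, the measured TCP pose, the force and the opening at its end, in the units of the state.
- robot.get_state(): the state, without advancing time (a new reading comes with each control period).
- robot.camera(name): name is "side" or "top" or "wrist"; returns the picture (420x560x3 uint8, red, green, blue); there is no depth.
- robot.calibration(name): a dict with "K" (3x3 intrinsics, pixels), "dist_coeffs" ([k1, k2, p1, p2, k3] as OpenCV has them; the pictures are not rectified), "rvec" (rotation vector, rad) and "tvec" (3), from world to camera coordinates, as OpenCV has them. Camera axes: x right, y down, z forward; pixel columns grow to the right and rows downward; lengths in m; the calibration is good to about 2 mm. A picture is of the moment at which its call begins: read the wrist's pose just before it. calibration takes no time and is no camera call; for the wrist camera it gives the pose at the moment of the call.
- robot.sign_off(): hands the job in, once; it reports no verdict.
The state is a dict: "time_s": time; "qpos": joint angles; "dq": joint speeds; "joint_efforts": joint torques, N m; "position": TCP position; "ee_rot": TCP orientation; "ft_force": force on the tool from outside, world axes, zero at the start; "torque": the same for the moment, N m; "width": finger opening in m.
Only numpy, scipy, OpenCV 4.12 (cv2) and the standard library are available. Lean on these libraries where they do the work, as an engineer would, in place of code of your own. Each camera call takes 0.05 s, during which the arm holds its last target. There are 200 camera calls.

## Working session

There is one attempt and no reset: what is moved stays moved. The work goes in short steps, Python scripts to look and compute and a tool call to move; the robot and the scene stay as the last step left them, time stands still between calls to the robot, and variables do not carry over. Pictures are saved under pics/ and viewed, about 8 in all and at most 12, crops included, and the job is handed in when it is done.

Besides the shell and the picture viewer there is one more tool, called after "Request:" as name(argument=value, ...) on one line, values as JSON. send_rows: Moves the arm, as the interface text tells. Its arguments: {"type":"object","properties":{"plan":{"type":"array","items":{"type":"number"}},"jaw":{"type":"number"},"squeeze":{"type":"number"}},"required":["plan"]}

```bash
mkdir -p pics
cat > h.py <<'E'
import numpy as np, cv2
from plant import robot
def snap(n,f):
    im=robot.camera(n); cv2.imwrite('pics/'+f,im[:,:,::-1]); return im
def ray(cal,uv):
    K=np.array(cal['K']);R=cv2.Rodrigues(np.array(cal['rvec'],float))[0];t=np.array(cal['tvec'],float).ravel()
    p=cv2.undistortPoints(np.array(uv,float).reshape(-1,1,2),K,np.array(cal['dist_coeffs'],float)).reshape(-1,2)
    d=np.c_[p,np.ones(len(p))]@R
    return -R.T@t,d
def onz(n,uv,z):
    c,d=ray(robot.calibration(n),uv); return c+d*((np.asarray(z)-c[2])/d[:,2])[:,None]
def proj(n,P):
    c=robot.calibration(n)
    return cv2.projectPoints(np.array(P,float).reshape(-1,1,3),np.array(c['rvec'],float),np.array(c['tvec'],float),np.array(c['K']),np.array(c['dist_coeffs'],float))[0].reshape(-1,2)
E
python3 - <<'E'
from h import *
snap('top','top1.png');snap('side','side1.png')
for n in('top','side'):
    c=robot.calibration(n);print(n,ray(c,[[280,210]]))
print(robot.tcp_to_tips,robot.get_state())
E
```

```text
top (array([0.53189431, 0.04024962, 0.93815677]), array([[ 1.12663329e-01, -3.43823357e-04, -9.93755830e-01]]))
side (array([ 0.20356025, -0.64413619,  0.85696112]), array([[ 0.38389594,  0.61464258, -0.68939432]]))
0.019 {'time_s': 0.1, 'qpos': array([ 5.79546637e+01,  1.18816956e+01,  8.83971169e+01,  1.79492802e-03,
        7.98414120e+01, -8.62443276e+00]), 'dq': array([-0.00963258, -0.1279003 , -0.13343016, -0.03909685,  0.02581942,
       -0.04724883]), 'joint_efforts': array([-8.43850667e-04, -3.84093583e+01, -2.92549092e+01, -1.98290222e-04,
        4.85820958e-03, -1.77841656e-05]), 'position': array([0.22818072, 0.5270033 , 0.21351466]), 'ee_rot': array([-1.79881400e+02, -1.97746449e-02,  1.56578758e+02]), 'ft_force': array([0.43133692, 0.24472145, 0.00653791]), 'torque': array([ 0.01793343,  0.00325829, -0.0098602 ]), 'width': 0.08549722937315642}
```

View pics/top1.png

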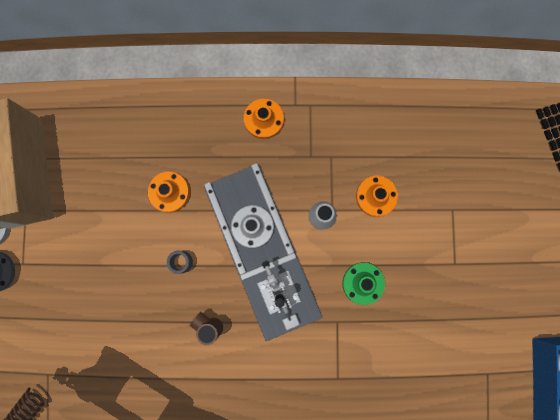

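View pics/side1.png

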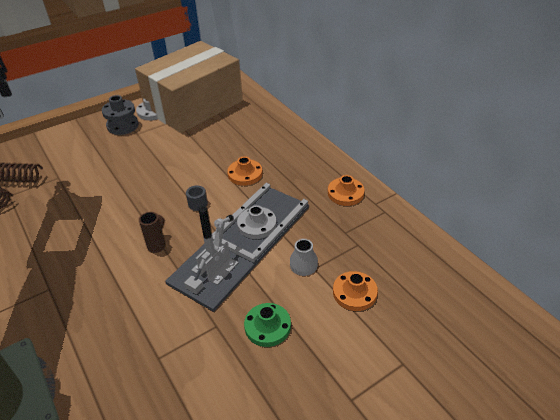

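The steel flange at top pixel (251,226), between the rails, is the one meant. The orange flanges (263,118), (168,191), (377,195) and the green one (364,284) are look-alikes. I'll confirm it in an enlarged crop.

Run:
```python
from h import *
im=cv2.imread('pics/top1.png')[155:350,195:345]
cv2.imwrite('pics/c1.png',cv2.resize(im,None,fx=3,fy=3,interpolation=cv2.INTER_CUBIC))
P=onz('top',[[206,185],[258,164],[321,317],[267,340]],.012);print(P)
g=lambda a,b:np.linalg.norm(P[a]-P[b])
print(g(0,1),g(1,2),g(2,3),g(3,0))
print(onz('top',[[251,226],[251,226]],[.058,.028]))
for n,uv,h in(('tee',[207,335],.088),('red',[324,213],.062),('coup',[180,262],.042)):print(n,onz('top',[uv],h))
```

```text
[[ 0.69205731  0.20125999  0.012     ]
 [ 0.73843541  0.08795505  0.012     ]
 [ 0.40917951 -0.04616582  0.012     ]
 [ 0.36183697  0.06786765  0.012     ]]
0.12242931746904147 0.35552476089338225 0.1234704363559825 0.35614462123810525
[[0.59888182 0.09928747 0.058     ]
 [0.60116508 0.10129976 0.028     ]]
tee [[0.38500358 0.18177244 0.088     ]]
red [[ 0.62485323 -0.05002133  0.062     ]]
coup [[0.52541489 0.24736288 0.042     ]]
```

View pics/c1.png

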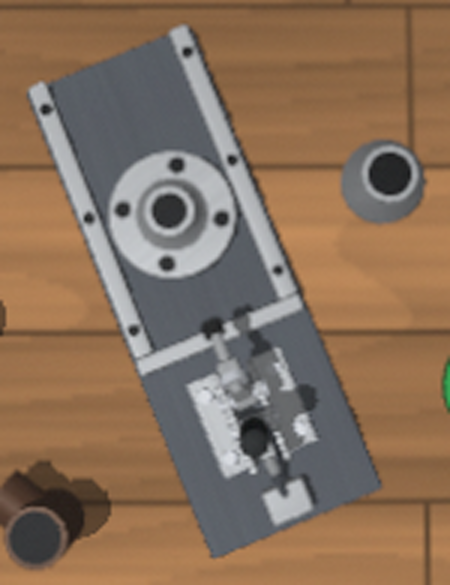

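Run:
```python
from h import *
c=lambda a:(np.array(a,float)+.5)/3-.5+[195,155]
pts=c([[29,88],[188,27],[382,487],[214,557]])
P=onz('top',pts,[.022,.022,.012,.012])
M=np.array([[-.21,-.065],[-.21,.065],[.15,.065],[.15,-.065]])
# world left/right: decide sign by handedness
Mz=M[:,0]+1j*M[:,1]; W=P[:,0]+1j*P[:,1]
for s in(1,-1):
    m=(M[:,0]+1j*s*M[:,1]); r=(W-W.mean())@np.conj(m-m.mean()); r/=abs(r)
    o=W.mean()-r*m.mean(); print(s,np.degrees(np.angle(r)),o,abs(W-o-r*m)*1e3)
    if s==1: best=(o,r) if True else 0
    res=abs(W-o-r*m).sum()
    if s==1: r1,o1,e1=r,o,res
    elif res<e1: r1,o1=r,o
fx=lambda p:(p[0]+1j*p[1]-o1)/r1
for n,uv,z in(('disc',[173,214.5],.028),('neck',[168,210],.058),('stopL',[137,362],.026),('stopR',[300,296],.026),('stemhandle',[255,437],.187)):
    p=onz('top',[c(uv)],z)[0];print(n,p,fx(p))
for n,uv,h in(('tee',[207,327],.088),('red',[324,213],.062),('coup',[180,262],.042)):print(n,fx(onz('top',[uv],h)[0]))
for q in(.07+0j,):
  w=o1+r1*q; print('handle pts', w); 
  H=[[w.real,w.imag,z] for z in(.055,.111,.187)]; print(proj('top',H),proj('side',H))
```

```text
1 -157.76723430931798 (0.5221765138492136+0.06709000686234878j) [3.57236245 4.9017451  1.983997   2.47001801]
-1 -157.60562251796907 (0.5222086418624334+0.06701172349405093j) [126.01823216 126.62117699 128.54004771 129.11573905]
disc [0.60080774 0.09847803 0.028     ] (-0.08466163461909412+0.0006972508860351392j)
neck [0.60161489 0.09998518 0.058     ] (-0.08597902777762854-0.00039244393370375095j)
stopL [0.49775819 0.12329092 0.026     ] (0.0013381764190059115-0.06126178193074923j)
stopR [0.54347091 0.00926519 0.026     ] (0.0021679400042602685+0.06158296110056241j)
stemhandle [0.46106771 0.04089794 0.187     ] (0.0664759325001664+0.0011230493986833891j)
tee (0.06933885017019242-0.15236614759758038j)
red (-0.05073170761741663+0.14725443072830705j)
coup (-0.07120750229083297-0.16564506008775762j)
handle pts (0.4573807087945649+0.04060409273200473j)
[[279.85892789 295.95114024]
 [279.85274032 298.47403911]
 [279.84290637 302.50291809]] [[210.1177707  255.39332411]
 [206.78339862 236.67198214]
 [201.8317753  208.94622701]]
```

The crop confirms it: grey flange in the channel, measured fixture x ≈ -0.085 m, y ≈ 0, so it is 40 mm short of home and fits the text. The fixture yaw is about -157.8°, and its origin is at (0.522, 0.067). I'll move above the space behind the flange with the jaws shut and the tool x axis along fixture x.

Request:
send_rows(plan=[1,-1,0.3,0,0,0.76,1,-1,0.3,0,0,0.76,1,-1,0.3,0,0,0.76,1,-1,0.3,0,0,0.76,1,-1,0.3,0,0,0.76,1,-1,0.3,0,0,0.76,1,-1,0.3,0,0,0.76,1,-1,0.3,0,0,0.76], jaw=-1)

```text
time_s: 0.77
position: [0.3797, 0.3764, 0.2596]
ee_rot: [180.0, -0.0, -157.9]
ft_force: [0.2, 1.1, 0.3]
width: 0.0003
```

Request:
send_rows(plan=[1,-1,0,0,0,0,1,-1,0,0,0,0,1,-1,0,0,0,0,1,-1,0,0,0,0,1,-1,0,0,0,0,1,-1,0,0,0,0,1,-1,0,0,0,0])

```text
time_s: 1.35
position: [0.5293, 0.2263, 0.2585]
ee_rot: [180.0, -0.1, -158.1]
ft_force: [-0.1, 0.4, -0.3]
width: -0.0001
```

Request:
send_rows(plan=[0.98,-0.654,0,0,0,0,0.98,-0.654,0,0,0,0,0.98,-0.654,0,0,0,0,0.98,-0.654,0,0,0,0,0.98,-0.654,0,0,0,0,0.98,-0.654,0,0,0,0,0.98,-0.654,0,0,0,0])

```text
time_s: 1.93
position: [0.6744, 0.1314, 0.2585]
ee_rot: [179.9, -0.1, -157.8]
ft_force: [0.3, 0.6, -0.3]
width: 0.0003
```

Run:
```python
from h import *
s=robot.get_state();print(robot.tcp_to_tips,s['time_s'],s['position'],s['ee_rot'],s['width'],s['ft_force'],s['qpos'])
im=snap('top','t2.png')
```

```text
0.019 1.9333 [0.67438258 0.13135613 0.25852742] [ 1.79887294e+02 -1.22963345e-01 -1.57798377e+02] 0.0003167339382560484 [ 0.28203147  0.61082532 -0.3351187 ] [ 3.78134384e+00  2.40539531e+01  6.74249456e+01  6.80954486e-02
  8.86733789e+01 -1.08421825e+02]
```

Request:
send_rows(plan=[0,0,-0.25,0,0,0,0,0,-0.5,0,0,0,0,0,-0.75,0,0,0,0,0,-1,0,0,0,0,0,-1,0,0,0])

```text
time_s: 2.4
position: [0.6666, 0.1315, 0.0999]
ee_rot: [179.6, -1.0, -157.7]
ft_force: [-1.2, -0.7, -2.1]
width: 0.0002
```

Request:
send_rows(plan=[0,0,-0.1,0,0,0,0,0,-0.2,0,0,0,0,0,-0.28,0,0,0,0,0,-0.34,0,0,0,0,0,-0.4,0,0,0,0,0,-0.44,0,0,0,0,0,-0.48,0,0,0,0,0,-0.48,0,0,0])

```text
time_s: 3.07
position: [0.6747, 0.1295, 0.0364]
ee_rot: [180.0, -0.1, -157.8]
ft_force: [0.0, -0.2, 0.6]
width: -0.0
```

Run:
```python
from h import *
im=snap('side','s2.png')
cv2.imwrite('pics/s2c.png',cv2.resize(im[100:320,140:360,::-1],None,fx=2.6,fy=2.6))
s=robot.get_state();print(s['position'],s['ft_force'])
```

```text
[0.67514046 0.12945832 0.03701104] [-0.07914589  0.71819535 -0.68941908]
```

View pics/s2c.png

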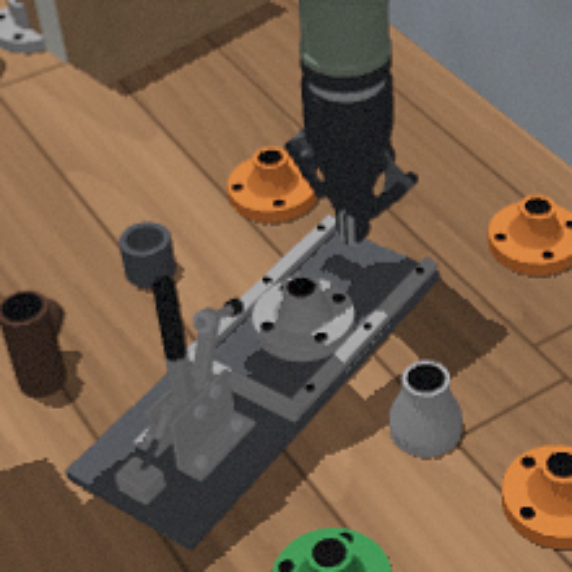

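Run:
```python
from h import *
o=.5222+.0671j; r=np.exp(1j*np.radians(-157.77))
s=robot.get_state();p=s['position']
W=lambda x,y,z:[(o+r*(x+1j*y)).real,(o+r*(x+1j*y)).imag,z]
L=[[p[0],p[1],p[2]-.019],[p[0],p[1],p[2]+.03],W(-.21,-.048,.022),W(-.21,.048,.022),W(-.045-.04,0,.058),W(0,-.06,.026),W(0,.06,.026),W(.15,-.065,.012),W(.15,.065,.012)]
print((proj('side',L)-[140,100])*2.6)
im=snap('wrist','w1.png')
im2=snap('top','t3.png')[130:350,170:350,::-1]
cv2.imwrite('pics/ww.png',np.hstack([cv2.resize(im[:,:,::-1],(450,338)),cv2.resize(im2,(276,338))]))
```

```text
[[352.61920987 268.35626948]
 [350.8142898  228.15405074]
 [337.66040429 219.71857897]
 [422.85341396 256.35406005]
 [298.08015997 287.57655616]
 [185.1913883  346.12659992]
 [297.87138951 403.2280851 ]
 [ 61.04606883 470.2833912 ]
 [186.78438129 543.80331537]]
```

View pics/ww.png

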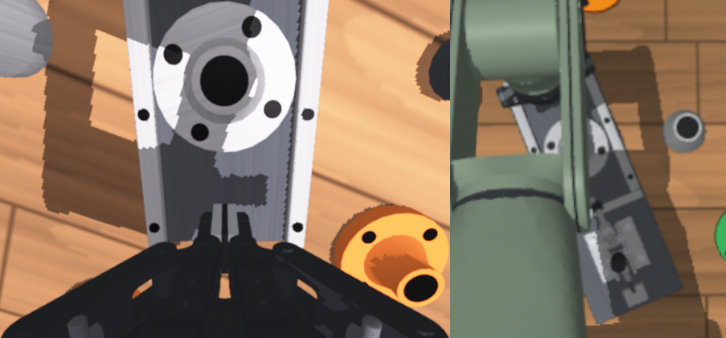

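The finger is behind the flange and centred in the channel: in the wrist view the finger is at column 225 and mid-channel is at 227. I'll push slowly along fixture +x.

Request:
send_rows(plan=[-0.031,-0.0126,0,0,0,0,-0.062,-0.0252,0,0,0,0,-0.093,-0.0378,0,0,0,0,-0.123,-0.0504,0,0,0,0,-0.154,-0.063,0,0,0,0,-0.178,-0.073,0,0,0,0,-0.202,-0.083,0,0,0,0,-0.226,-0.0925,0,0,0,0,-0.25,-0.102,0,0,0,0,-0.275,-0.1125,0,0,0,0,-0.3,-0.1225,0,0,0,0,-0.32,-0.131,0,0,0,0,-0.34,-0.139,0,0,0,0])

```text
time_s: 4.3
position: [0.6255, 0.1089, 0.0379]
ee_rot: [-180.0, 0.2, -157.8]
ft_force: [3.4, 1.6, -1.8]
width: -0.0001
```

Request:
send_rows(plan=[-0.012,-0.005,0,0,0,0,-0.025,-0.01,0,0,0,0,-0.031,-0.0126,0,0,0,0,-0.031,-0.0126,0,0,0,0])

```text
time_s: 4.63
position: [0.6203, 0.1068, 0.0378]
ee_rot: [-180.0, 0.1, -157.8]
ft_force: [2.8, 1.8, -0.7]
width: 0.0003
```

Request:
send_rows(plan=[-0.01,-0.004,0,0,0,0,-0.019,-0.0076,0,0,0,0,-0.025,-0.01,0,0,0,0,-0.025,-0.01,0,0,0,0])

```text
time_s: 4.97
position: [0.6163, 0.1053, 0.0378]
ee_rot: [-180.0, 0.0, -157.8]
ft_force: [3.5, 2.0, -0.4]
width: 0.0004
```

Request:
send_rows(plan=[-0.006,-0.0025,0,0,0,0,-0.012,-0.005,0,0,0,0,-0.012,-0.005,0,0,0,0])

```text
time_s: 5.22
position: [0.6144, 0.1045, 0.0377]
ee_rot: [-180.0, 0.0, -157.8]
ft_force: [3.3, 0.8, -1.2]
width: -0.0001
```

Request:
send_rows(plan=[-0.006,-0.0025,0,0,0,0,-0.012,-0.005,0,0,0,0,-0.012,-0.005,0,0,0,0])

```text
time_s: 5.47
position: [0.6125, 0.1037, 0.0377]
ee_rot: [-180.0, 0.0, -157.8]
ft_force: [4.3, 0.7, -0.2]
width: 0.0002
```

Request:
send_rows(plan=[-0.006,-0.0025,0,0,0,0,-0.012,-0.005,0,0,0,0,-0.012,-0.005,0,0,0,0])

```text
time_s: 5.72
position: [0.6107, 0.103, 0.0377]
ee_rot: [-180.0, 0.0, -157.8]
ft_force: [2.9, 1.3, -1.1]
width: 0.0003
```

Request:
send_rows(plan=[-0.006,-0.0025,0,0,0,0,-0.012,-0.005,0,0,0,0,-0.012,-0.005,0,0,0,0])

```text
time_s: 5.97
position: [0.6089, 0.1022, 0.0376]
ee_rot: [-180.0, 0.0, -157.8]
ft_force: [4.2, 1.5, -0.4]
width: -0.0002
```

Run:
```python
from h import *
im=snap('wrist','w2.png');cv2.imwrite('pics/w2b.png',im[:,:,::-1])
s=robot.get_state();print(s['position'],s['ft_force'])
```

```text
[0.60887119 0.10221961 0.03762657] [3.07319887 0.8956386  0.20333078]
```

View pics/w2b.png

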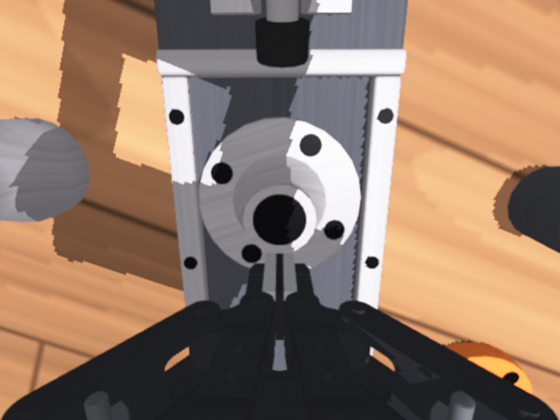

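Run:
```python
from h import *
o=.5222+.0671j; r=np.exp(1j*np.radians(-157.77))
for n,uv,z in(('discfront',[280,118],.028),('discL',[200,192],.028),('discR',[360,192],.028),('neck',[279,219],.058),('stop near-edge',[280,77],.026),('stop bottom',[240,77],.012),('stop far',[200,50],.026),('tip?',[280,255],.0186),('tip z30',[280,255],.03)):
    p=onz('wrist',[uv],z)[0];q=(p[0]+1j*p[1]-o)/r;print(n,p.round(4),np.round(q,4))
p=robot.get_state()['position']
for dz in(.019,.008,0):
  for a in(0,.011):
    q=p-[0,0,dz]; q[:2]+=[a*r.real,a*r.imag]; print(dz,a,proj('wrist',[q]))
```

```text
discfront [0.543  0.0756 0.028 ] (-0.0224+0j)
discL [0.5952 0.0499 0.028 ] (-0.061+0.0435j)
discR [0.5624 0.1304 0.028 ] (-0.0611-0.0434j)
neck [0.5836 0.0916 0.058 ] (-0.0661+0.0006j)
stop near-edge [0.5249 0.0682 0.026 ] (-0.0029+0j)
stop bottom [0.5318 0.0479 0.012 ] (-0.0017+0.0214j)
stop far [0.5282 0.0277 0.026 ] (0.0093+0.0387j)
tip? [0.6177 0.1061 0.0186] (-0.1032+0j)
tip z30 [0.6126 0.104  0.03  ] (-0.0977+0.0001j)
0.019 0 [[279.59091176 240.40821338]]
0.019 0.011 [[279.57634446 223.20591284]]
0.008 0 [[279.6081586  248.03598319]]
0.008 0.011 [[279.59306166 229.96161186]]
0 0 [[279.62200828 254.16226921]]
0 0.011 [[279.60651184 235.39780489]]
```

The wrist view shows about 19.5 mm still between the disc front and the stop, and the fingers are resting against the neck rather than the rim. The force is low at 3.3 N, so I'll keep pushing gently.

Request:
send_rows(plan=[-0.012,-0.005,0,0,0,0,-0.025,-0.01,0,0,0,0,-0.037,-0.015,0,0,0,0,-0.05,-0.0204,0,0,0,0,-0.062,-0.0253,0,0,0,0,-0.074,-0.0302,0,0,0,0,-0.086,-0.035,0,0,0,0,-0.098,-0.04,0,0,0,0,-0.098,-0.04,0,0,0,0])

```text
time_s: 6.77
position: [0.5938, 0.0961, 0.0376]
ee_rot: [180.0, -0.0, -157.8]
ft_force: [2.9, 1.2, 0.7]
width: -0.0003
```

Request:
send_rows(plan=[-0.006,-0.0025,0,0,0,0,-0.012,-0.005,0,0,0,0,-0.012,-0.005,0,0,0,0])

```text
time_s: 7.02
position: [0.5924, 0.0955, 0.0376]
ee_rot: [-180.0, -0.0, -157.8]
ft_force: [3.9, 1.7, 0.8]
width: 0.0001
```

Request:
send_rows(plan=[-0.006,-0.0025,0,0,0,0,-0.009,-0.0037,0,0,0,0,-0.009,-0.0037,0,0,0,0])

```text
time_s: 7.27
position: [0.5911, 0.095, 0.0376]
ee_rot: [-180.0, 0.0, -157.8]
ft_force: [4.3, 1.5, 0.9]
width: 0.0001
```

Run:
```python
from h import *
im=snap('wrist','w3.png');cv2.imwrite('pics/w3b.png',im[:300,100:460,::-1])
s=robot.get_state();print(s['position'],s['ft_force'])
```

```text
[0.59112507 0.09496581 0.0375963 ] [3.8168477  1.71822453 1.18883449]
```

View pics/w3b.png

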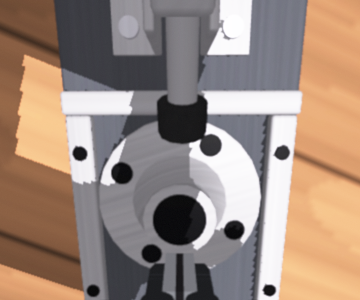

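Request:
send_rows(plan=[-0.006,-0.0025,0,0,0,0,-0.009,-0.0037,0,0,0,0,-0.009,-0.0037,0,0,0,0])

```text
time_s: 7.57
position: [0.59, 0.0944, 0.0376]
ee_rot: [-180.0, 0.0, -157.8]
ft_force: [5.4, 1.2, 0.4]
width: -0.0
```

Request:
send_rows(plan=[-0.003,-0.0012,0,0,0,0,-0.006,-0.0025,0,0,0,0,-0.006,-0.0025,0,0,0,0])

```text
time_s: 7.82
position: [0.5897, 0.0943, 0.0379]
ee_rot: [-180.0, 0.1, -157.8]
ft_force: [6.1, 2.9, -0.4]
width: -0.0003
```

Request:
send_rows(plan=[-0.003,-0.0012,0,0,0,0,-0.006,-0.0025,0,0,0,0,-0.006,-0.0025,0,0,0,0])

```text
time_s: 8.07
position: [0.5895, 0.0941, 0.0382]
ee_rot: [-180.0, 0.2, -157.8]
ft_force: [7.4, 2.8, -0.2]
width: 0.0001
```

The force rises to 7.9 N with no more travel, so the flange is at the stop. Now I'll back off, lift and check.

Request:
send_rows(plan=[0.05,0.0204,0,0,0,0,0.1,0.041,0,0,0,0,0.2,0.082,0,0,0,0,0.3,0.123,0.1,0,0,0,0.3,0.123,0.3,0,0,0,0.3,0.123,0.5,0,0,0,0.3,0.123,0.5,0,0,0])

```text
time_s: 8.65
position: [0.6368, 0.1123, 0.1186]
ee_rot: [-179.8, 0.4, -157.8]
ft_force: [2.3, 0.0, 1.7]
width: 0.0002
```

Run:
```python
from h import *
im=snap('wrist','w4.png');cv2.imwrite('pics/w4b.png',im[:,:,::-1])
s=robot.get_state();print(s['position'],s['ft_force'])
```

```text
[0.63537932 0.11217736 0.11612215] [-0.17851809  0.09926059 -0.68500039]
```

View pics/w4b.png

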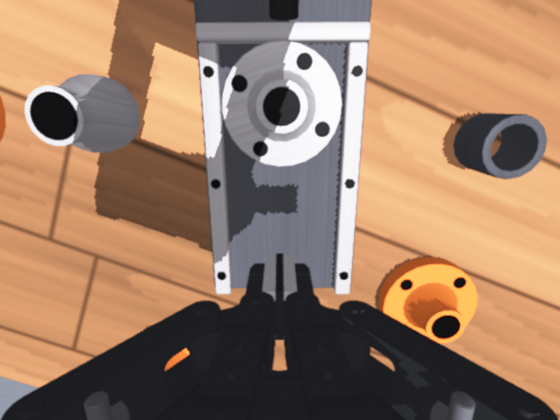

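In the wrist view the disc front (row 41) meets the stop edge and the flange is centred, so it's home. Next I'll go up, move over to just behind the handle, and descend.

Request:
send_rows(plan=[0,0,0.25,0,0,0,0,0,0.5,0,0,0,0,0,0.75,0,0,0,0,0,0.913,0,0,0,0,0,0.913,0,0,0])

```text
time_s: 9.12
position: [0.6356, 0.1121, 0.2558]
ee_rot: [-179.8, 0.5, -157.8]
ft_force: [1.0, -0.4, 1.5]
width: -0.0001
```

Request:
send_rows(plan=[-0.2,-0.082,0,0,0,0,-0.4,-0.163,0,0,0,0,-0.6,-0.245,0,0,0,0,-0.8,-0.327,0,0,0,0,-0.877,-0.358,0,0,0,0,-0.877,-0.358,-0.1,0,0,0,-0.877,-0.358,-0.25,0,0,0,-0.877,-0.358,-0.4,0,0,0,-0.877,-0.358,-0.5,0,0,0,-0.877,-0.358,-0.5,0,0,0])

```text
time_s: 9.95
position: [0.496, 0.0585, 0.1681]
ee_rot: [179.7, -0.7, -157.8]
ft_force: [-0.9, 0.7, -0.6]
width: -0.0002
```

Run:
```python
from h import *
im=snap('side','s5.png')
cv2.imwrite('pics/s5b.png',cv2.resize(im[100:320,100:320,::-1],None,fx=2.6,fy=2.6))
s=robot.get_state();p=s['position'];print(p,s['ft_force'])
print((proj('side',[p-[0,0,.019],p,p+[0,0,.012]])-100)*2.6)
```

```text
[0.49773292 0.0584698  0.1704196 ] [-0.13723616 -0.08686575 -0.64617357]
[[307.34381484 282.95820429]
 [304.61998724 264.7059069 ]
 [302.86257472 252.93719987]]
```

View pics/s5b.png

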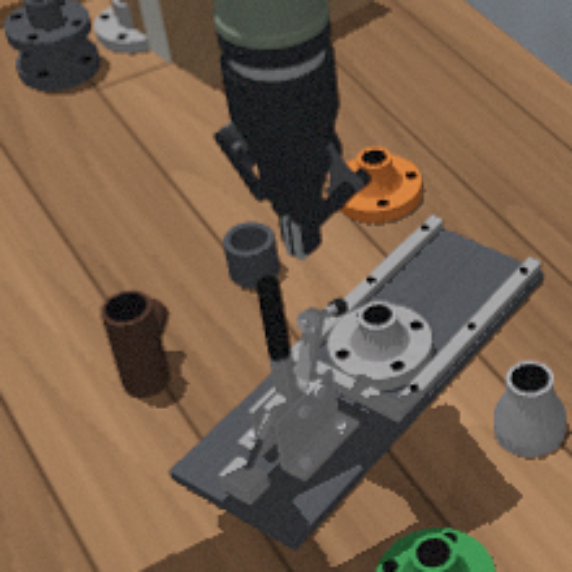

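The tip is about 12 mm behind the nominal TCP (crop (302,255)), level with the top of the handle and just behind it. I'll lower 25 mm and then start the swing.

Request:
send_rows(plan=[0,0,-0.08,0,0,0,0,0,-0.167,0,0,0,0,0,-0.167,0,0,0,0,0,-0.167,0,0,0])

```text
time_s: 10.33
position: [0.5009, 0.0584, 0.1492]
ee_rot: [180.0, -0.1, -157.8]
ft_force: [1.0, 0.7, 0.3]
width: 0.0001
```

Request:
send_rows(plan=[-0.1,-0.041,0,0,0,0,-0.185,-0.0757,0,0,0,0,-0.225,-0.092,-0.001,0,0,0,-0.265,-0.108,-0.003,0,0,0,-0.31,-0.126,-0.005,0,0,0,-0.35,-0.143,-0.007,0,0,0,-0.35,-0.143,-0.007,0,0,0])

```text
time_s: 10.92
position: [0.452, 0.0374, 0.1506]
ee_rot: [-179.9, 0.5, -157.9]
ft_force: [7.2, 3.1, -2.2]
width: -0.0003
```

Request:
send_rows(plan=[-0.04,-0.0163,-0.011,0,0,0,-0.08,-0.0325,-0.023,0,0,0,-0.12,-0.049,-0.037,0,0,0,-0.1585,-0.065,-0.052,0,0,0,-0.195,-0.08,-0.072,0,0,0,-0.23,-0.094,-0.093,0,0,0,-0.265,-0.108,-0.118,0,0,0,-0.3,-0.123,-0.144,0,0,0,-0.33,-0.135,-0.173,0,0,0,-0.36,-0.147,-0.203,0,0,0,-0.39,-0.159,-0.237,0,0,0,-0.415,-0.17,-0.27,0,0,0,-0.452,-0.185,-0.328,0,0,0,-0.4855,-0.1985,-0.392,0,0,0,-0.502,-0.205,-0.433,0,0,0,-0.51,-0.209,-0.48,0,0,0,-0.51,-0.209,-0.48,0,0,0])

```text
time_s: 12.33
position: [0.3702, 0.0059, 0.0744]
ee_rot: [179.8, -0.2, -157.9]
ft_force: [0.1, 0.6, 0.1]
width: -0.0003
```

Run:
```python
from h import *
im=snap('side','s6.png')
cv2.imwrite('pics/s6b.png',cv2.resize(im[100:320,100:320,::-1],None,fx=2.6,fy=2.6))
s=robot.get_state();p=s['position'];print(p,s['ft_force'],s['ee_rot'])
```

```text
[0.37114642 0.00582775 0.07518446] [ 0.76061053 -0.10510498  0.57617546] [ 1.79898210e+02 -1.38667158e-01 -1.57840547e+02]
```

View pics/s6b.png

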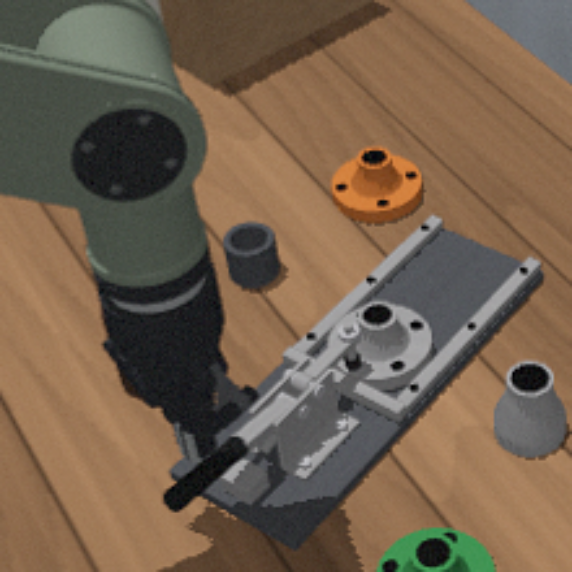

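The handle is down (grip at crop (205,470)) and the foot is on the disc (crop (353,362)), with zero force on the tool. I'll retreat straight up.

Request:
send_rows(plan=[0,0,0.1,0,0,0,0,0,0.3,0,0,0,0,0,0.55,0,0,0,0,0,0.8,0,0,0,0,0,1,0,0,0,0,0,1,0,0,0,0,0,1,0,0,0])

```text
time_s: 12.97
position: [0.3745, 0.0053, 0.2291]
ee_rot: [-179.8, 0.3, -157.8]
ft_force: [0.1, -0.0, -0.2]
width: -0.0002
```

Run:
```python
from h import *
im=snap('side','s7.png')
cv2.imwrite('pics/s7b.png',cv2.resize(im[100:320,100:320,::-1],None,fx=2.6,fy=2.6))
s=robot.get_state();print(s['time_s'],s['position'],s['ft_force'],s['dq'].round(2))
# expected marks if locked & home
o=.5222+.0671j; r=np.exp(1j*np.radians(-157.77))
W=lambda x,y,z:[(o+r*(x+1j*y)).real,(o+r*(x+1j*y)).imag,z]
print((proj('side',[W(.07+.132*np.sin(1.45),0,.055+.132*np.cos(1.45)),W(-.009,0,.028),W(-.045,0,.058)])-100)*2.6)
```

```text
13.0167 [0.37296987 0.00558322 0.2270001 ] [-0.01514911 -0.44216222  0.54683672] [-0.05  1.49  2.78 -0.02  0.1  -0.09]
[[166.78319    504.22954174]
 [350.70939786 365.79486733]
 [373.95689704 315.14801501]]
```

View pics/s7b.png

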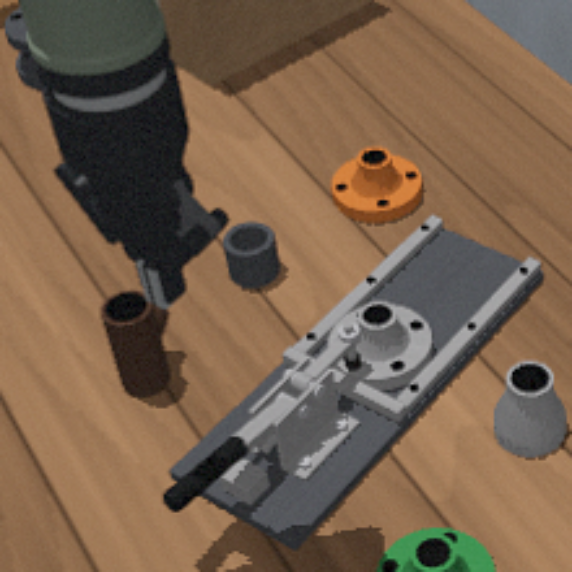

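The handle end at (170,502), the foot at (353,362) and the neck top at (377,315) are all within about 4 crop pixels of where they should be when locked and home. The bystanders stand where they were and the arm is clear.

Request:
send_rows(plan=[0,0,0,0,0,0,0,0,0,0,0,0,0,0,0,0,0,0,0,0,0,0,0,0])

```text
time_s: 13.35
position: [0.3717, 0.0058, 0.2253]
ee_rot: [179.9, -0.1, -157.8]
ft_force: [-0.7, 0.7, 0.6]
width: -0.0002
```

```bash
python3 -c "
from plant import robot
print(robot.sign_off())"
```

```text
the job is handed in; nothing more can be done
None
```

The flange is pushed home against the end stop and the toggle clamp is locked with its foot on the disc. I handed the job in at about 13.4 s, and no verdict was reported.

- **Flange:** I pushed it about 40 mm along the channel with the shut fingers. The force rose to about 8 N with no further travel, and the wrist view showed the disc touching the stop and centred.
- **Clamp:** I swung the handle through its arc until it snapped down. In the last side view the handle end, foot and flange neck were within about 4 enlarged pixels (a millimetre or two) of where they should be when locked and home. The tool force was near zero with the arm clear.
- **Bystanders:** the tee, reducer and coupling stood where they were.

**Disagreements and gaps:**
- **Fingertips:** they sat about 12 mm behind the TCP, where `robot.tcp_to_tips` said 19 mm ahead. So the push bore on the flange's neck rather than its rim; I saw no tipping.
- **Stop face:** the top and wrist views placed it about 3 mm or more apart, so I relied on the contact force instead.
- **Foot force:** I could only judge the foot's pressure by eye, not measure it.

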